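Snap the feed-nozzle clip shut with the bench pliers

TASK

Take the brass water-feed nozzle out of its wooden holder and stand it fully home in the socket of the pliers stand with its two orange clip ears between the open jaws, and let go of it. Then press the red handle of the pliers steadily until the clip clicks shut, go on to a firm push of about 15 N on the handle for a moment to set it (never over 20 N, which crushes the ears), and let the handle spring back fully open, leaving the nozzle clipped and standing in the socket. Do not touch the moving ear with the gripper, and leave the other things where they are.

Things in the scene. Friction and masses are not known exactly. Their poses are not given: they have to be found in the camera images.
- stand: fixed green base plate 270x110x12 mm holding pliers flat, mid-plane 61 mm high. Origin: bench under the pliers' upright pivot; x along the jaws to the socket, y to the moving jaw, z up. Blue handle (-x, +y) and jaw at -y are fixed; red handle (-x, -y) and jaw at +y are one lever. Nothing on it is higher than 83 mm. Keep nozzle x parallel to stand x: the ears then enter between the open jaws
- socket (a point): centre of the mouth of the upright socket hole in the stand's aluminium block (44x60x45 mm): 22 mm wide, 30 mm deep, mouth 45 mm above the bench, at x 95, y 0 mm of the stand. The nozzle's flange comes to rest on the block, its origin then 22 mm below this point; it can still turn about its axis, so the ears find the brass nose by themselves when squeezed
- lever: moving lever of the pliers: red handle, pivot, jaw at +y. Origin on the pivot, 61 mm high. Pressing the red handle to the stand's +y closes the jaws; a weak spring reopens them (1.5 to 3 N at the handle). Each jaw ends in an upright round nose, 10 mm thick, 60 mm from the pivot. The fixed brass nose is screw-set: its face is 9.5 to 15.5 mm to -y of the stand's x axis, different each time
- handle (a point): press point on the outer (-y) flat face of the red handle, 61 mm high, 120 mm from the pivot. Handle 95x12x28 mm (47 to 75 mm high). Open it is near x -106, y -62 mm of the stand; the clip shuts 25 to 38 mm further to +y. Resistance climbs to 9 to 13 N, drops suddenly at the click, then climbs again about 3 N per mm: set it at about 15 N; above 20 N the ears are crushed
- nozzle: brass feed nozzle, upright, 133 mm tall, 0.2 kg, in one hole of a wooden holder (35 mm high, hole 3 mm loose). Origin: centre of the foot's underside; z up; two orange clip ears point to -x. Foot 20 mm thick, 22 mm long, tapered tip; flange 34 mm wide, z 22 to 29; clip band 35 mm wide, z 30 to 46; tube 22 mm thick, z 50 to 120: grip it near z 105; barb 26 mm wide above
- clip: moving ear of the snap clip, on the nozzle's +y side, hinged about the nozzle's axis (its origin, 38 mm above the nozzle's). Ears reach 45 mm from the axis, z 31 to 45 of the nozzle, 4 mm thick each, black spring tongue on top. Only the pliers may squeeze it: about 16 N between the noses snaps it shut for good, 12 N or more once shut sets it, over 36 N crushes it
- ear_fixed (a point): middle of the fixed ear (part of the nozzle), 35 mm from the nozzle's axis, 38 mm above its origin
- ear_moving (a point): middle of the moving ear, 35 mm from the axis, same height. 14 mm from the fixed ear's point when open, 9 mm when snapped shut; at 10.3 mm it is at the tipping point
- spare: plain steel feed nozzle without a clip, same shape and size as the brass one (133 mm tall), standing in the holder's other hole, 75 mm from the brass one; origin as for the brass nozzle. Leave it.
- dish: round steel dish, 116 mm across, 18 mm high; origin under its centre. Leave it.
- cup: steel cup, 72 mm across, 100 mm high; origin under its centre. Leave it.
- bottle: small white bottle with blue cap, 44 mm across, 85 mm high; origin under its centre. Leave it.
- dop1: wooden dop stick lying on the bench, 120 x 14 x 14 mm with a steel tip; origin under its middle. Leave it.
- dop2: second dop stick, same size. Leave it.
Not all that is in view belongs to the job. What is shaped like the nozzle but green or pink is not meant.

How it is judged:
On the way, in this order (a step that is already met when the one before it is completed fails the run):
1. the nozzle stands fully home in the socket, ears between the jaws, clip still open, let go (horizontal distance between nozzle and socket below 0.004 m and z of nozzle in the frame of stand between 0.019 and 0.0265 m and angle between nozzle's own z axis and vertical below 0.08 rad and x of ear_fixed in the frame of stand below 0.072 m and y of ear_fixed in the frame of stand between -0.024 and 0.012 m and distance between ear_fixed and ear_moving above 0.0115 m and contact force between the fingers and nozzle below 0.5 N), for 0.2 s.
2. with the clip snapped shut and the nozzle in the socket, the pliers bear on the clip with at least 12 N (about 10 N at the handle) (horizontal distance between nozzle and socket below 0.004 m and z of nozzle in the frame of stand between 0.019 and 0.0265 m and angle between nozzle's own z axis and vertical below 0.08 rad and x of ear_fixed in the frame of stand below 0.072 m and y of ear_fixed in the frame of stand between -0.024 and 0.012 m and distance between ear_fixed and ear_moving below 0.0102 m and contact force between lever and nozzle above 12 N), for 0.1 s.
At the end, for the whole second after the job is handed in: Clip snapped shut (ear points under 10.2 mm apart); nozzle at rest, upright (within 0.08 rad) and home in the socket (origin within 4 mm of the hole's axis, 19 to 26.5 mm above the bench), ears between the jaws; red handle back open (press point over 54 mm to -y of the stand's x axis) (horizontal distance between nozzle and socket below 0.004 m and z of nozzle in the frame of stand between 0.019 and 0.0265 m and angle between nozzle's own z axis and vertical below 0.08 rad and x of ear_fixed in the frame of stand below 0.072 m and y of ear_fixed in the frame of stand between -0.024 and 0.012 m and distance between ear_fixed and ear_moving below 0.0102 m and y of handle in the frame of stand below -0.054 m and linear speed of nozzle below 0.02 m/s); the robot touches nothing.
It fails at once if the pliers squeeze the clip with more than 36 N (contact force between lever and nozzle above 36 N).
It fails at once if the gripper presses on the moving ear (over 2 N) (contact force between any of the fingers, the arm and clip above 2 N).
It fails at once if another thing is pushed more than 40 mm away (distance of any of spare, dish, cup, bottle, dop1, dop2 from where it was at the start of the episode above 0.04 m).
It also fails if it takes over 67 s, if anything falls off the work surface, if the arm or the gripper's body presses on something with over 40 N, if the wrist force passes 120 N, or if a joint passes its speed limit or range.

ROBOT

A 6-joint arm with a two-finger parallel gripper is mounted at the origin on the work surface. World frame = base frame: x ahead of the robot, y to its left, z up, the work surface at z = 0. Lengths are in m, angles in rad, forces in N, time in s.
With the tool pointing down it reaches from about 0.225 to 0.725 m from the base axis. Payload 3.1 kg.
Tool frame: the origin (TCP) lies midway between the tips of the shut fingers; the grasp point (between the pads) lies 19 mm behind it; z points along the fingers, y is the line along which they close (so a half turn about z gives the same grasp; the last joint's range is limited). The gripper opens to 85 mm and grips with 20 to 120 N. Pads are 22 mm wide; open, the fingers measure 114 mm over their backs; the gripper's body (76 mm by 85 mm) begins 54 mm behind the grasp point. The pads swing forward as they close: fully open they stand 13 mm farther back than shut.
Start: joints at [1.113, 0.048, 0.099, 1.622, 0, 1.443], TCP at [0.17, 0.497, 0.231] pointing down, gripper open.
Joint ranges: [-2.91, 2.91], [-0.99, 1.94], [-1.21, 1.42], [-2.12, 2.29], [-1.49, 1.47], [-3.14, 3.14]. Speed limits (rad/s): [2.79, 2.79, 3.14, 3.14, 3.14, 3.14].

INTERFACE

Orientations are given as [roll, pitch, yaw] about the fixed x, y, z axes, in that order (R = Rz(yaw) Ry(pitch) Rx(roll)).
In Python, from bench import env gives the robot as it stands.
- The arm moves only by the tool arm_command, never from a script. Its argument "rows" is text: rows parted by semicolons, each of 5 numbers parted by spaces: the opening, from 0 (shut) to 1 (fully open), then the shift along the tool's x, y, z in m, then the turn about the tool's z in rad. In form: jaw x y z turn; .... A call has 1 to 12 rows; each row is the pose to reach, as a shift and turn from the pose commanded when the call began, along the tool's axes at that moment; what a row does not reach only later rows make up. A row lasts 1/12 s, in which the tool goes at most 41.7 mm and 7.16 degrees, less where a joint would pass 70% of its speed; a pose out of reach is approached as far as the arm can. A call with a gripper value outside its range is refused whole. The fingers move at their own pace and stop on an object; "squeeze" is the grip in N (left out, the last holds). Time passes only in rows, so rows that repeat a pose let the fingers close. It gives the time, the measured TCP pose, the force, the opening and the grip force at its end, in the units of the state.
- env.sense(): the state, without advancing time (a new reading comes with each control period).
- env.snapshot(name): name is "scene" or "top" or "wrist"; returns the picture (400x640x3 uint8, red, green, blue); there is no depth.
- env.camera_params(name): a dict with "camera_matrix" (3x3 intrinsics, pixels), "rvec" (rotation vector, rad) and "tvec" (3), from world to camera coordinates, as OpenCV has them; the wrist camera has in their place "tool_from_camera" (4x4, takes a point from camera to tool coordinates, whose origin is the TCP and whose axes are the flange's). Camera axes: x right, y down, z forward; pixel columns grow to the right and rows downward; lengths in m; the calibration is good to about 2 mm. A picture is of the moment at which its call begins: read the wrist's pose just before it. camera_params takes no time and is no camera call.
- env.job_done(): hands the job in; it is judged then, once.
Trained networks look in the newest picture that a camera, given by its name, has taken for a name from the list of things; names that differ only in an ending like _2 or _b are one class to them, and where a whole thing is asked for, a point or a joint stands for the part that bears it (a point fixed in the world has none). Each returns a list of dicts, best first, with "score" (0 to 1); they miss things now and then, are a little off and sometimes report something else, mostly with a low value. They report only what shows in the picture. A call takes as long as a camera call. They do not tell look-alikes from the thing itself.
- env.cut_out(camera, name): "mask" (400x640 bool, what is visible of it) and "extent" ([left, top, width, height] as shares, 0 to 1, of the picture: columns of its width, rows of its height, round what is visible of it).
- env.place_of(camera, name): "location" ([column, row] as shares, 0 to 1, of the picture: columns of its width, rows of its height: a listed point, or the origin of a listed thing).
The state is a dict: "t": time; "joint_positions": joint angles; "joint_vel": joint speeds; "tau": joint torques, N m; "tool_pos": TCP position; "orientation": TCP orientation; "force": force on the tool from outside, world axes, zero at the start; "moment": the same for the moment, N m; "gripper_width": opening from 0.0 (shut) to 1.0 (fully open); "grasp_force": force on a finger pad.
Only numpy, scipy, OpenCV 4.12 (cv2) and the standard library are available. Lean on these libraries where they do the work, as an engineer would, in place of code of your own. Each camera call takes 0.05 s, during which the arm holds its last target. There are 200 camera calls.

## Working session

There is one attempt and no reset: what is moved stays moved. The work goes in short steps, Python scripts to look and compute and a tool call to move; the robot and the scene stay as the last step left them, time stands still between calls to the robot, and variables do not carry over. Pictures are saved under pics/ and viewed, at most 13 in all, crops included, and the job is handed in when it is done.

Besides the shell and the picture viewer there is one more tool, called after "Request:" as a command line: name --argument value ..., lists and objects as JSON in quotes. arm_command: Moves the arm, as the interface text tells. Its arguments: {"type":"object","properties":{"rows":{"type":"string"},"squeeze":{"type":"number"}},"required":["rows"]}

```bash
ls; mkdir -p pics; cat > h.py <<'E'
import numpy as np, cv2
from bench import env
from scipy.spatial.transform import Rotation as R
def cam(n):
    p=env.camera_params(n); K=np.array(p["camera_matrix"])
    if "rvec" in p:
        Rm=cv2.Rodrigues(np.array(p["rvec"],float))[0]; t=np.array(p["tvec"],float).ravel()
        return K,Rm,t
    s=env.sense(); T=np.eye(4); T[:3,:3]=R.from_euler('xyz',s["orientation"]).as_matrix(); T[:3,3]=s["tool_pos"]
    W=np.linalg.inv(T@np.array(p["tool_from_camera"])); return K,W[:3,:3],W[:3,3]
def px2w(n,u,v,z,c=None):
    K,Rm,t=c or cam(n); d=Rm.T@np.linalg.solve(K,[u,v,1.]); o=-Rm.T@t
    return o+d*(z-o[2])/d[2]
def proj(n,P,c=None):
    K,Rm,t=c or cam(n); q=(Rm@np.atleast_2d(P).T).T+t; q=(K@q.T).T; return q[:,:2]/q[:,2:]
def tri(obs): # list of (cam,(u,v))
    A=[];b=[]
    for c,uv in obs:
        K,Rm,t=c; d=Rm.T@np.linalg.solve(K,[*uv,1.]); d/=np.linalg.norm(d); M=np.eye(3)-np.outer(d,d); A.append(M); b.append(M@(-Rm.T@t))
    return np.linalg.lstsq(np.vstack(A),np.hstack(b),rcond=None)[0]
def snap(n,f=None):
    im=env.snapshot(n)
    if f: cv2.imwrite(f"pics/{f}.png",im[:,:,::-1])
    return im
E
python3 - <<'E'
from h import *
snap("scene","scene0"); snap("top","top0")
a=cv2.imread("pics/scene0.png");b=cv2.imread("pics/top0.png")
cv2.imwrite("pics/both0.png",cv2.resize(np.vstack([a,b]),None,fx=.75,fy=.75)) 
s=env.sense(); print(s)
zs=dict(stand=0,socket=.045,lever=.061,handle=.061,nozzle=None,clip=None,ear_fixed=None,ear_moving=None,spare=None,dish=0,cup=0,bottle=0,dop1=0,dop2=0)
for n in zs:
  for c in("scene","top"):
    for r in env.place_of(c,n)[:3]:
      u,v=r["location"][0]*640,r["location"][1]*400
      z=zs[n]
      print(n,c,round(r["score"],2),round(u),round(v), np.round(px2w(c,u,v,z if z is not None else 0.013),3))
E
```

```text
pics
{'t': 0.1, 'joint_positions': array([ 1.11323633e+00,  4.86204384e-02,  9.77152945e-02,  1.62198503e+00,
       -1.37940437e-05,  1.44298884e+00]), 'joint_vel': array([ 0.00172076, -0.00275124,  0.00444787, -0.00076327,  0.00010903,
       -0.00025534]), 'tau': array([ 3.16616068e-03, -3.39853227e+01,  3.20934677e+01,  1.58190908e-02,
       -1.31288898e-04,  1.34592736e-05]), 'tool_pos': array([0.16977008, 0.4962011 , 0.2302438 ]), 'orientation': array([-3.13951413e+00, -2.53199552e-04,  2.81183990e+00]), 'force': array([-0.35777034,  0.01272376,  0.29089353]), 'moment': array([-0.05806393,  0.05511643,  0.02905422]), 'grasp_force': 0.0, 'gripper_width': 0.9976363497376979}
stand scene 0.74 312 215 [ 0.576 -0.019  0.   ]
stand top 0.56 305 186 [ 0.583 -0.02   0.   ]
socket scene 0.95 280 222 [ 0.676 -0.006  0.045]
socket scene 0.37 333 171 [ 0.458 -0.101  0.045]
socket top 0.84 301 144 [ 0.674 -0.008  0.045]
lever scene 0.85 311 204 [ 0.586 -0.005  0.061]
lever top 0.8 300 185 [ 0.579 -0.01   0.061]
handle scene 0.67 334 173 [ 0.472 -0.077  0.061]
handle top 0.92 331 231 [ 0.47
[... 1417 characters left out ...]
.89 164 205 [0.528 0.304 0.   ]
cup scene 0.87 317 319 [0.717 0.242 0.   ]
cup top 0.79 196 125 [0.721 0.241 0.   ]
bottle scene 0.74 317 217 [ 0.567 -0.008  0.   ]
dop1 scene 0.67 240 168 [ 0.665 -0.297 -0.   ]
dop1 scene 0.62 313 205 [ 0.554 -0.051  0.   ]
dop1 scene 0.6 249 255 [0.773 0.015 0.   ]
dop1 top 0.65 294 106 [0.776 0.011 0.   ]
dop1 top 0.6 428 158 [ 0.661 -0.316  0.   ]
dop1 top 0.59 426 231 [ 0.486 -0.312  0.   ]
dop2 scene 0.67 240 168 [ 0.665 -0.297 -0.   ]
dop2 scene 0.62 313 205 [ 0.554 -0.051  0.   ]
dop2 scene 0.6 249 255 [0.773 0.015 0.   ]
dop2 top 0.65 294 106 [0.776 0.011 0.   ]
dop2 top 0.6 428 158 [ 0.661 -0.316  0.   ]
dop2 top 0.59 426 231 [ 0.486 -0.312  0.   ]
```

View pics/both0.png

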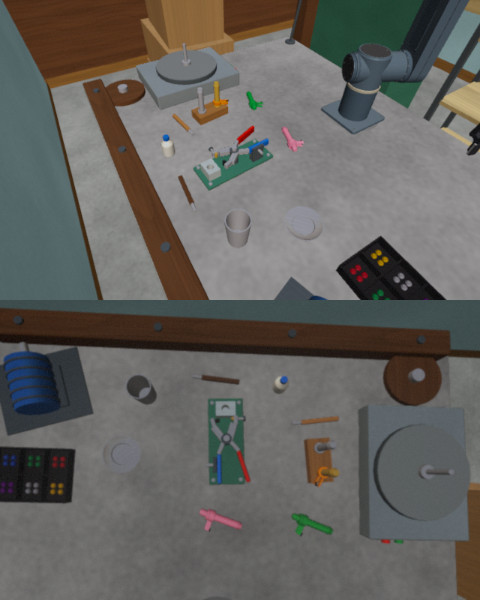

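```bash
python3 - <<'E'
import cv2,numpy as np
a=cv2.imread("pics/scene0.png")[80:240,220:420]
b=cv2.imread("pics/top0.png")[90:330,250:450]
a=cv2.resize(a,None,fx=3,fy=3)[:, :380*3]; b=cv2.resize(b,None,fx=2.4,fy=2.4)
cv2.imwrite("pics/cr0.png",np.hstack([cv2.resize(a,(400,320)), cv2.resize(b,(400,480))[:320]])) 
cv2.imwrite("pics/cr0.png",a)
E
```

```text
(no output)
```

The brass nozzle with orange ears stands at scene (290,130) and top (436,227). Look-alikes are the steel spare at scene (268,140) and top (430,195), the green one lying at scene (338,135) and top (415,297), and the pink one lying at scene (388,185) and top (293,290). I choose the brass one. Close crop to check it:

View pics/cr0.png

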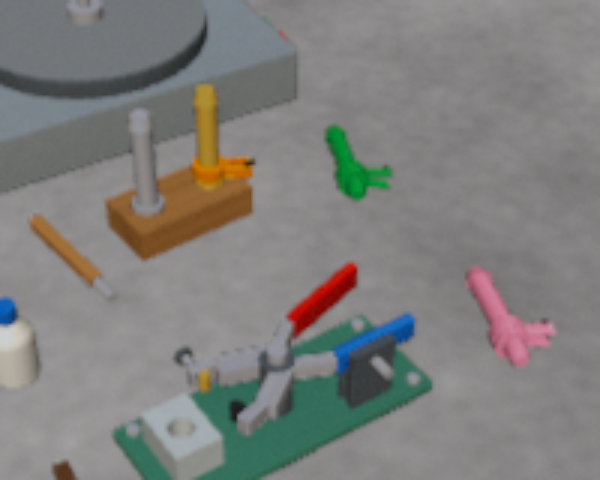

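```bash
python3 - <<'E'
from h import *
cs,ct=cam("scene"),cam("top")
print("origin",[np.round(tri([(cs,a),(ct,b)]),3) for a,b in [((290,141),(428,232))]])
print("earf",np.round(px2w("scene",300,131,.051),3),np.round(px2w("top",424,244,.051),3))
print("earm",np.round(px2w("scene",302,136,.051),3),np.round(px2w("top",422,242,.051),3))
print("spare",np.round(px2w("scene",268,154,.013),3))
# rough tool frame
p=env.camera_params("wrist"); print(np.round(p["tool_from_camera"],3)); print(np.round(p["camera_matrix"],1))
s=env.sense(); print(np.round(R.from_euler('xyz',s["orientation"]).as_matrix(),3))
E
```

```text
origin [array([ 0.485, -0.308,  0.026])]
earf [ 0.449 -0.31   0.051] [ 0.456 -0.289  0.051]
earm [ 0.457 -0.284  0.051] [ 0.461 -0.285  0.051]
spare [ 0.569 -0.3    0.013]
[[-0.    -0.958 -0.286  0.073]
 [ 1.    -0.001  0.001 -0.001]
 [-0.001 -0.286  0.958 -0.143]
 [ 0.     0.     0.     1.   ]]
[[359.9   0.  320.5]
 [  0.  359.9 200.2]
 [  0.    0.    1. ]]
[[-0.946  0.324 -0.   ]
 [ 0.324  0.946 -0.   ]
 [ 0.    -0.    -1.   ]]
```

The crop shows the orange-eared brass nozzle in the holder at scene (290,130), with the steel spare left of it and green and pink ones lying down. The choice holds. I'm moving above it for a near look.

Request:
arm_command --rows "1 -0.545 -0.665 -0.04 -0.33;1 -0.545 -0.665 -0.04 -0.33;1 -0.545 -0.665 -0.04 -0.33;1 -0.545 -0.665 -0.04 -0.33;1 -0.545 -0.665 -0.04 -0.33;1 -0.545 -0.665 -0.04 -0.33;1 -0.545 -0.665 -0.04 -0.33;1 -0.545 -0.665 -0.04 -0.33;1 -0.545 -0.665 -0.04 -0.33;1 -0.545 -0.665 -0.04 -0.33;1 -0.545 -0.665 -0.04 -0.33;1 -0.545 -0.665 -0.04 -0.33"

```text
t: 2.5
tool_pos: [0.3437, 0.0296, 0.255]
orientation: [3.142, 0.002, -3.142]
force: [1.1, 0.3, 0.8]
gripper_width: 1.003
grasp_force: 0.0
```

Request:
arm_command --rows "1 -0.126 -0.34 -0.015 0;1 -0.126 -0.34 -0.015 0;1 -0.126 -0.34 -0.015 0;1 -0.126 -0.34 -0.015 0;1 -0.126 -0.34 -0.015 0;1 -0.126 -0.34 -0.015 0;1 -0.126 -0.34 -0.015 0;1 -0.126 -0.34 -0.015 0;1 -0.126 -0.34 -0.015 0;1 -0.126 -0.34 -0.015 0;1 -0.126 -0.34 -0.015 0"

```text
t: 3.42
tool_pos: [0.4693, -0.3096, 0.268]
orientation: [3.14, -0.002, 3.139]
force: [-0.1, 0.1, -0.1]
gripper_width: 1.003
grasp_force: 0.0
```

```bash
python3 - <<'E'
from h import *
c=cam("wrist"); snap("wrist","w1"); s=env.sense(); print(s["tool_pos"],s["orientation"])
for n in("nozzle","ear_fixed","ear_moving","spare"):
  for r in env.place_of("wrist",n)[:2]:
    u,v=r["location"][0]*640,r["location"][1]*400
    print(n,round(r["score"],2),round(u),round(v),np.round(px2w(0,u,v,.013 if n in("nozzle","spare") else .051,c),4))
E
```

```text
[ 0.46923594 -0.30839603  0.26882054] [ 3.13999490e+00 -1.20529895e-03  3.14093798e+00]
nozzle 0.98 324 183 [ 0.4948 -0.3058  0.013 ]
nozzle 0.81 406 49 [ 0.3533 -0.2215  0.013 ]
ear_fixed 0.57 388 4 [ 0.3201 -0.2491  0.051 ]
ear_moving 0.8 387 4 [ 0.3196 -0.2496  0.051 ]
ear_moving 0.5 347 160 [ 0.4609 -0.2826  0.051 ]
spare 0.78 332 241 [ 0.5657 -0.2956  0.013 ]
```

View pics/w1.png

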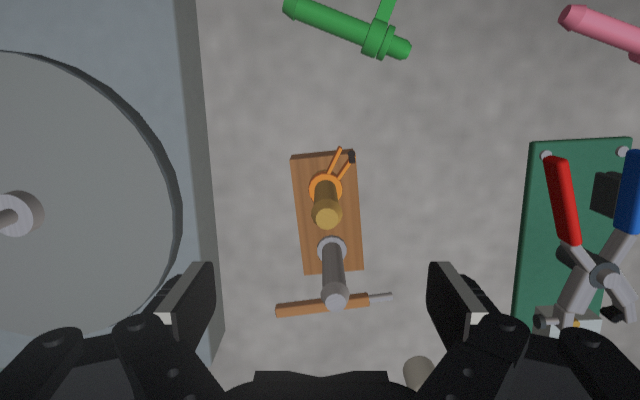

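The wrist view shows the brass nozzle with barb top at (327,215), clip ring at (325,187), and ears to the upper right with tips at (341,148) and (352,157). The spare is at (335,298), and the spread fingers are clear. Next I'll refine the axis and ear yaw.

```bash
python3 - <<'E'
from h import *
c=cam("wrist"); im=cv2.imread("pics/w1.png"); 
h=cv2.cvtColor(im,cv2.COLOR_BGR2HSV)
roi=np.zeros(im.shape[:2],bool); roi[140:240,300:365]=1
for l in (215,190,180,160,150): print(l,[(u,h[l,u].tolist()) for u in (316,327,334,340,350)])
print("barb",px2w(0,327,215,.146,c), "ring",px2w(0,325,187,.059,c))
# edges of ears: project model for fit
def model(x,y,yaw):
    ca,sa=np.cos(yaw),np.sin(yaw); P=[]
    for a in (-7,7): P.append([-35,a,51])
    P.append([0,0,146]); P.append([0,0,59]); P=np.array(P)/1000.
    return proj(0,np.c_[x+ca*P[:,0]-sa*P[:,1],y+sa*P[:,0]+ca*P[:,1],P[:,2]],c)
for yaw in (-.5,-.57,-.65): print(yaw,np.round(model(.487,-.305,yaw),1).tolist())
E
```

```text
215 [(316, [20, 132, 149]), (327, [21, 129, 166]), (334, [21, 131, 168]), (340, [20, 141, 155]), (350, [14, 132, 143])]
190 [(316, [18, 122, 96]), (327, [18, 128, 96]), (334, [18, 122, 98]), (340, [16, 177, 196]), (350, [14, 128, 138])]
180 [(316, [15, 177, 196]), (327, [16, 145, 114]), (334, [16, 175, 197]), (340, [13, 149, 130]), (350, [14, 126, 140])]
160 [(316, [14, 125, 131]), (327, [14, 128, 140]), (334, [15, 173, 197]), (340, [13, 125, 141]), (350, [4, 38, 53])]
150 [(316, [20, 5, 144]), (327, [11, 15, 133]), (334, [14, 58, 105]), (340, [16, 175, 197]), (350, [10, 82, 65])]
barb [ 0.48848151 -0.302671    0.146     ] ring [ 0.48844396 -0.30317257  0.059     ]
-0.5 [[333.8, 150.9], [345.8, 157.5], [324.0, 213.2], [323.2, 185.6]]
-0.57 [[336.1, 151.7], [347.6, 159.2], [324.0, 213.2], [323.2, 185.6]]
-0.65 [[338.7, 152.9], [349.5, 161.2], [324.0, 213.2], [323.2, 185.6]]
```

```bash
cat >> h.py <<'E'
def ears(c,im,x,y,box,z=.052,rmax=.045):
    h=cv2.cvtColor(im,cv2.COLOR_BGR2HSV); v,u=np.where((h[...,1]>155)&(h[...,2]>90)&(h[...,0]>9)&(h[...,0]<22))
    k=(u>box[0])&(u<box[2])&(v>box[1])&(v<box[3]); u,v=u[k],v[k]
    P=np.array([px2w(0,a,b,z,c)[:2] for a,b in zip(u,v)])-[x,y]; r=np.hypot(*P.T); a=np.arctan2(-P[:,1],-P[:,0])
    k=(r>.024)&(r<rmax); hist=np.histogram(np.degrees(a[k]),bins=np.arange(-90,60,4)); 
    return len(r),np.degrees(np.median(a[k])),[(int(b),int(n)) for b,n in zip(hist[1],hist[0]) if n]
E
python3 - <<'E'
from h import *
c=cam("wrist"); im=cv2.imread("pics/w1.png")
print(ears(c,im,.4885,-.303,(300,130,370,220)))
print(env.sense()["joint_positions"])
E
```

```text
(621, np.float64(-22.75899635627046), [(-54, 8), (-50, 20), (-46, 18), (-42, 5), (-26, 20), (-22, 39), (-18, 15)])
[-6.98964613e-01  1.56528409e-01  2.94545423e-01  1.70776332e+00
  1.48986317e-04 -7.00621500e-01]
```

Request:
arm_command --rows "1 -0.019 0.005 0.05 0;1 -0.019 0.005 0.09 0;1 -0.019 0.005 0.12 0;1 -0.019 0.005 0.145 0;1 -0.019 0.005 0.16 0;1 -0.019 0.005 0.169 0;1 -0.019 0.005 0.169 0;1 -0.019 0.005 0.169 0"

```text
t: 4.33
tool_pos: [0.4888, -0.303, 0.1014]
orientation: [-3.141, 0.001, -3.141]
force: [0.0, 0.5, 0.5]
gripper_width: 0.997
grasp_force: 0.0
```

```bash
python3 - <<'E'
from h import *
snap("wrist","w2"); print(env.sense()["tool_pos"])
E
```

```text
[ 0.48940734 -0.30367783  0.10247393]
```

View pics/w2.png

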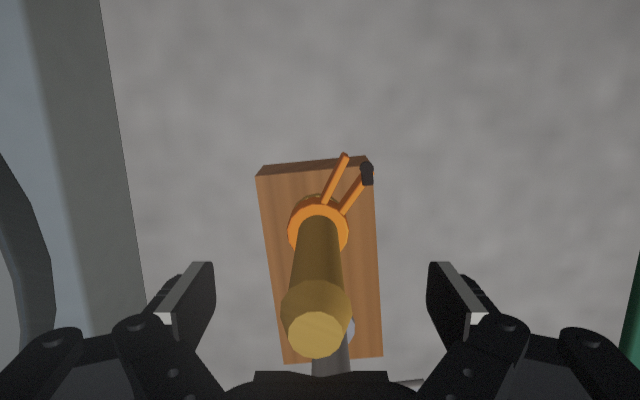

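The nozzle is centred between the open fingers (barb at (316,335), fingers at 205 and 435). I'll close on it and re-measure the ears.

Request:
arm_command --rows "0 0 0 0 0;0 0 0 0 0;0 0 0 0 0;0 0 0 0 0;0 0 0 0 0;0 0 0 0 0;0 0 0 0 0;0 0 0 0 0" --squeeze 50

```text
t: 5.05
tool_pos: [0.4889, -0.3038, 0.1011]
orientation: [-3.141, 0.001, -3.141]
force: [-0.1, -0.7, 3.1]
gripper_width: 0.258
grasp_force: 48.7
```

```bash
python3 - <<'E'
from h import *
c=cam("wrist"); im=snap("wrist","w3")[:,:,::-1].copy(); s=env.sense(); print(s["tool_pos"],s["force"],s["gripper_width"],s["grasp_force"])
print("barb w2",px2w(0,316,335,.146,c))
for x in (.486,.489): print(ears(c,im,x,-.303,(270,120,400,260)))
E
```

```text
[ 0.48884885 -0.30379944  0.1011239 ] [0.35041202 0.22383987 2.87938828] 0.25886359950868637 48.68344810791314
barb w2 [ 0.49001445 -0.30593159  0.146     ]
(2501, np.float64(-20.469251251727304), [(-54, 15), (-50, 47), (-46, 52), (-42, 62), (-38, 27), (-26, 4), (-22, 112), (-18, 108), (-14, 50), (-10, 12)])
(2501, np.float64(-18.598024126994613), [(-50, 19), (-46, 63), (-42, 66), (-38, 86), (-34, 14), (-22, 67), (-18, 145), (-14, 87), (-10, 38), (-6, 4)])
```

Request:
arm_command --rows "0 0 0 -0.02 0;0 0 0 -0.05 0;0 0 0 -0.09 0;0 0 0 -0.13 0;0 -0.01 0.03 -0.15 0;0 -0.025 0.06 -0.15 -0.1;0 -0.04 0.095 -0.15 -0.2;0 -0.055 0.13 -0.15 -0.3;0 -0.07 0.165 -0.15 -0.4;0 -0.085 0.2 -0.15 -0.5;0 -0.1 0.235 -0.15 -0.54;0 -0.115 0.27 -0.15 -0.54"

```text
t: 6.1
tool_pos: [0.6032, -0.0314, 0.2487]
orientation: [3.139, -0.002, -2.6]
force: [0.5, -0.7, -4.0]
gripper_width: 0.26
grasp_force: 49.6
```

Request:
arm_command --rows "0 -0.025 0.018 0 0;0 -0.05 0.036 0 0;0 -0.075 0.053 0 0;0 -0.075 0.053 0 0;0 -0.075 0.053 0 0"

```text
t: 6.52
tool_pos: [0.6401, 0.0526, 0.2479]
orientation: [3.139, -0.004, -2.598]
force: [-1.2, -0.9, -2.0]
gripper_width: 0.257
grasp_force: 49.7
```

```bash
python3 - <<'E'
from h import *
c=cam("wrist"); im=snap("wrist","w4"); s=env.sense(); print(s["tool_pos"],s["orientation"],s["grasp_force"])
for n,z in(("socket",.045),("stand",0),("lever",.061),("handle",.061)):
  for r in env.place_of("wrist",n)[:2]:
    u,v=r["location"][0]*640,r["location"][1]*400
    print(n,round(r["score"],2),round(u),round(v),np.round(px2w(0,u,v,z,c),4))
E
```

```text
[0.63982632 0.0511843  0.24841772] [ 3.14010371 -0.00370236 -2.59986767] 49.73222373984754
socket 0.83 250 172 [ 0.676  -0.0066  0.045 ]
socket 0.6 299 81 [ 0.5782 -0.0073  0.045 ]
stand 0.79 300 82 [ 0.5786 -0.009   0.    ]
stand 0.59 320 210 [0.686  0.0803 0.    ]
lever 0.59 295 76 [ 0.5768 -0.0118  0.061 ]
```

View pics/w4.png

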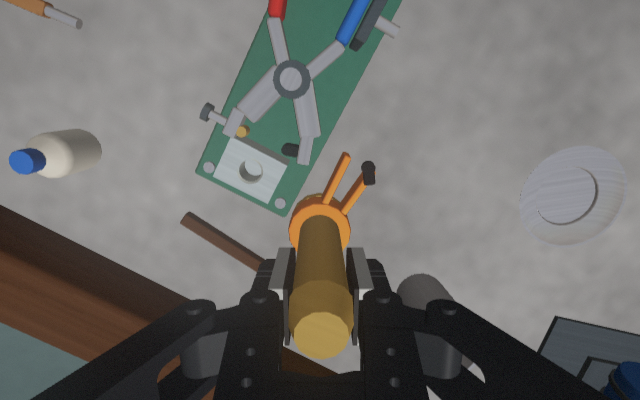

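The held nozzle is at centre with ears up-right (tips (346,155), (368,168)). The socket hole is at (250,169), the pivot at (292,78) and the brass nose at (242,131). Next is the stand yaw, plus the nozzle axis and ears in hand.

```bash
python3 - <<'E'
from h import *
c=cam("wrist"); im=cv2.imread("pics/w4.png")
h=cv2.cvtColor(im,cv2.COLOR_BGR2HSV)
g=((h[...,0]>60)&(h[...,0]<95)&(h[...,1]>70)).astype(np.uint8); g[:,:150]=0; g[:,430:]=0; g[225:]=0
print(g.sum())
v,u=np.where(g>0); P=np.array([px2w(0,a,b,.012,c)[:2] for a,b in zip(u,v)])
# edges in world: for each x bin min/max y
b=np.round(P[:,0]/.006).astype(int); L=[];H=[]
for k in np.unique(b):
    q=P[b==k]; L.append((k*.006,q[:,1].min(),q[:,1].max()))
print(np.round(L,3).tolist())
for nm,(a,bb),z in [("hole",(250,169),.045),("pivot",(292,78),.075),("b1",(236,136),.045),("b2",(286,160),.045),("b3",(266,205),.045),("b4",(214,178),.045),("nose",(242,131),.066)]:
    print(nm,np.round(px2w(0,a,bb,z,c),4))
# in-hand nozzle: origin z
s=env.sense(); tz=s["tool_pos"]; print("origin z",tz[2]-.088)
z=tz[2]-.088+.038+.001
for px in [((346,155)),((333,190)),((368,180)),((349,207)),((319,220)),((320,335))]:
    zz=z+.007 if px!=(320,335) else z-.039+.133
    print(px,np.round(px2w(0,*px,zz,c)-tz,4))
E
```

```text
11979
[[0.468, 0.026, 0.034], [0.474, 0.023, 0.035], [0.48, 0.009, 0.035], [0.486, 0.009, 0.035], [0.492, -0.014, 0.011], [0.498, -0.025, 0.036], [0.504, -0.034, 0.036], [0.51, -0.044, 0.036], [0.516, -0.055, 0.036], [0.522, -0.058, 0.037], [0.528, -0.057, 0.037], [0.534, -0.054, 0.037], [0.54, -0.071, 0.038], [0.546, -0.071, 0.038], [0.552, -0.07, 0.038], [0.558, -0.07, 0.038], [0.564, -0.07, 0.039], [0.57, -0.069, 0.039], [0.576, -0.069, 0.039], [0.582, -0.069, 0.039], [0.588, -0.069, 0.04], [0.594, -0.068, 0.04], [0.6, -0.068, 0.04], [0.606, -0.068, 0.04], [0.612, -0.068, 0.041], [0.618, -0.067, 0.041], [0.624, -0.067, 0.041], [0.63, -0.067, 0.042], [0.636, -0.066, 0.042], [0.642, -0.066, 0.042], [0.648, -0.066, 0.043], [0.654, -0.032, 0.043], [0.66, -0.065, 0.043], [0.666, -0.065, 0.043], [0.672, -0.065, 0.044], [0.678, -0.064, 0.044], [0.684, -0.064, 0.044], [0.69, -0.064, 0.044], [0.696, -0.063, 0.045], [0.702, -0.063, 0.045], [0.708, -0.063, 0.045], [0.714, -0.063, 0.043]]
hole [ 0.6746 -0.0111  0.045 ]
pivot [ 0.5794 -0.015   0.075 ]
b1 [ 0.653  -0.0376  0.045 ]
b2 [0.6487 0.0149 0.045 ]
b3 [0.6992 0.0201 0.045 ]
b4 [ 0.7009 -0.0375  0.045 ]
nose [ 0.6417 -0.032   0.066 ]
origin z 0.16224141018778362
(346, 155) [-0.043  -0.0109 -0.042 ]
(333, 190) [-0.0236 -0.0069 -0.042 ]
(368, 180) [-0.0377  0.0061 -0.042 ]
(349, 207) [-0.0199  0.0055 -0.042 ]
(319, 220) [-0.0052 -0.0046 -0.042 ]
(320, 335) [ 0.0011 -0.0002  0.045 ]
```

```bash
python3 - <<'E'
from h import *
c=cam("wrist"); im=cv2.imread("pics/w4.png"); g=cv2.cvtColor(im,cv2.COLOR_BGR2GRAY)
print(g[150:192:3,234:270:2])
a=cv2.resize(im[80:225,190:330],None,fx=5,fy=5,interpolation=cv2.INTER_CUBIC)[:600]
for y,col in((-.007,(0,0,255)),(-.0105,(255,0,0))):
    t=np.linspace(0,6.28,60); q=proj(0,np.c_[.675+.011*np.cos(t),y+.011*np.sin(t),0*t+.045],c)
    for p in q: cv2.circle(a,(int((p[0]-190+.5)*5),int((p[1]-80+.5)*5)),1,col,-1)
cv2.imwrite("pics/hole.png",a)
E
```

```text
[[173 173 175 172 171 171 172 172 174 174 174 175 127 100  99 101  99 101]
 [174 173 172 173 173 175 173 172 172 172 172 173 174 176 163 124 100 100]
 [173 176 175 175 174 172 173 173 173 173 173 172 173 172 173 174 174 164]
 [170 171 172 173 175 175 173 173 174 174 173 173 173 170 173 172 172 173]
 [170 171 171 172 150 124 175 176 174 173 172 172 165 174 174 171 170 172]
 [172 172 169 136 117 120 175 174 175 176 176 175 174 156 173 174 175 174]
 [170 171 173 110 104  97 171 174 175 175 175 175 177 175 162 175 176 174]
 [176 173 170  97  94  90  91 171 173 172 175 176 175 175 147 176 176 176]
 [175 177 171 110  89  91  95  96 126 157 166 168 164 139 140 169 171 173]
 [173 174 173 168 112  97  99 100 104 104 103 104 104 131 168 169 171 170]
 [174 174 174 171 159 157 122 110 105 108 108 125 141 172 172 174 172 168]
 [174 175 175 174 173 173 160 153 152 154 164 177 177 172 170 171 172 174]
 [166 171 172 174 174 175 174 173 173 173 174 174 176 176 177 176 172 171]
 [105 104 142 167 170 173 173 175 175 172 173 172 172 173 174 175 177 177]]
```

View pics/hole.png

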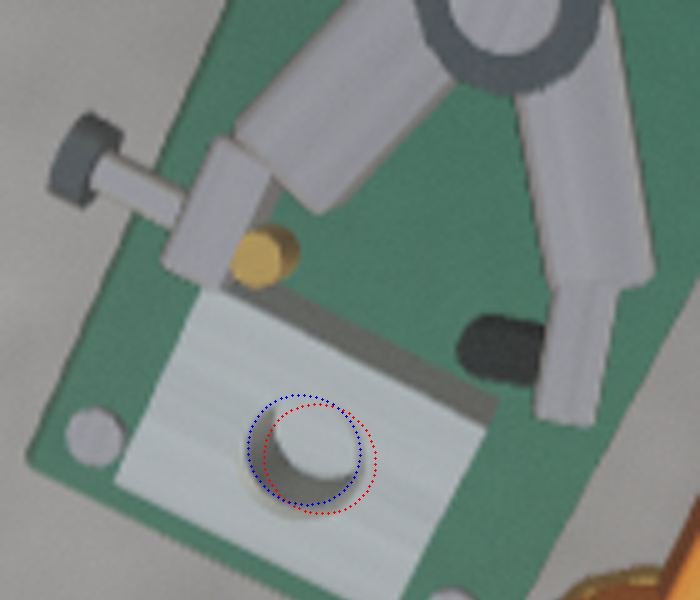

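The hole fits the blue circle at about (0.675, -0.0105). The stand yaw is 0.047 and the ears are aligned to it. Moving over the socket, foot 15 mm above the mouth.

Request:
arm_command --rows "0 0 -0.03 0 0;0 0.001 -0.055 0 0;0 0.001 -0.071 0.01 0;0 0.001 -0.071 0.04 0;0 0.001 -0.071 0.07 0;0 0.001 -0.071 0.09 0;0 0.001 -0.071 0.1 0;0 0.001 -0.071 0.1 0;0 0.001 -0.071 0.1 0"

```text
t: 7.52
tool_pos: [0.6756, -0.011, 0.1501]
orientation: [3.141, -0.001, -2.602]
force: [1.2, -0.3, -1.9]
gripper_width: 0.256
grasp_force: 49.9
```

```bash
python3 - <<'E'
from h import *
c=cam("wrist"); im=snap("wrist","w5"); s=env.sense(); print(s["tool_pos"],s["orientation"],s["force"])
a=snap("scene","s5");b=snap("top","t5")
w=cv2.resize(im[60:340,200:440],None,fx=2,fy=2)
q=cv2.resize(a[130:250,230:360],None,fx=2.6,fy=2.6); r=cv2.resize(b[110:240,260:360],None,fx=2.2,fy=2.2)
o=np.zeros((600,800,3),np.uint8); o[:560,:480]=w; o[:q.shape[0],480:480+min(320,q.shape[1])]=q[:,:320]; o[312:312+r.shape[0],480:480+r.shape[1]]=r[:600-312]
cv2.imwrite("pics/c5.png",o[:,:,::-1])
E
```

```text
[ 0.67669502 -0.01101087  0.15189608] [-3.14051339e+00  1.64740565e-03 -2.60173384e+00] [-0.01015322 -0.33939181 -1.46484788]
```

View pics/c5.png

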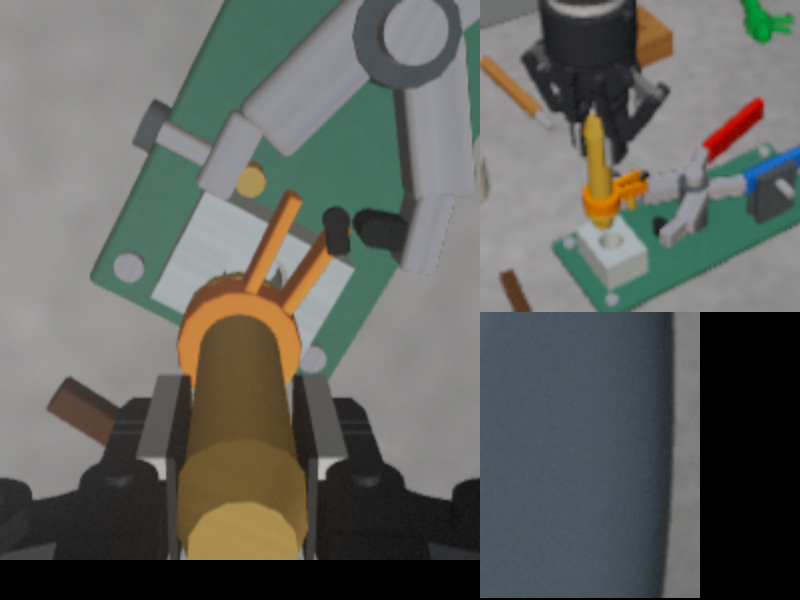

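```bash
python3 - <<'E'
from h import *
c=cam("scene")
print(px2w(0,280.3,222.7,.045,c), proj(0,[[.676,-.0105,.045],[.676,-.0005,.045],[.686,-.0105,.045],[.676,-.0105,.063]],c))
im=cv2.imread("pics/s5.png")
def up(P): 
    p=proj(0,P,c); return [(int((q[0]-255+.5)*8),int((q[1]-165+.5)*8)) for q in p]
a=cv2.resize(im[165:240,255:330],None,fx=8,fy=8,interpolation=cv2.INTER_CUBIC)
t=np.linspace(0,6.28,50); X=.676;Y=-.0105
for (r,z,col) in((.011,.045,(255,0,0)),(.017,.0928,(0,0,255)),(.011,.15,(0,255,0))):
    for q in up(np.c_[X+r*np.cos(t),Y+r*np.sin(t),0*t+z]): cv2.circle(a,q,1,col,-1)
cv2.imwrite("pics/s5c.png",a)
E
```

```text
[ 0.67652563 -0.00282155  0.045     ] [[279.08354616 220.6118502 ]
 [280.91667788 223.22994962]
 [275.48546389 222.13950164]
 [278.67183486 215.77352689]]
```

View pics/s5c.png

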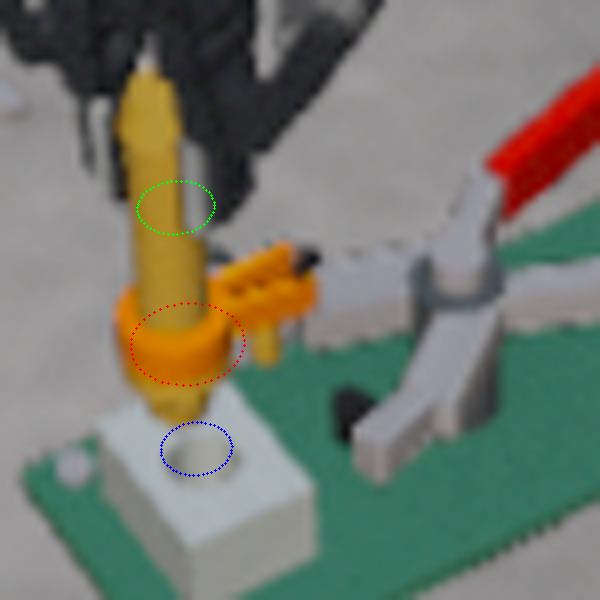

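```bash
python3 - <<'E'
from h import *
from scipy.optimize import least_squares
c=cam("scene"); im=cv2.imread("pics/s5.png"); h=cv2.cvtColor(im,cv2.COLOR_BGR2HSV)
m=(h[...,0]>12)&(h[...,0]<30)&(h[...,1]>110)&(h[...,2]>60)
for v in range(172,220,3):
    u=np.where(m[v,255:300])[0]+255
    if len(u): 
        zz=np.linspace(.05,.22,200); q=proj(0,np.c_[0*zz+.676,0*zz-.0105,zz],c); k=np.argmin(abs(q[:,1]-v))
        print(v,u.min(),u.max(),(u.min()+u.max())/2,"pred",round(q[k,0],1),"z",round(zz[k],3))
g=cv2.cvtColor(im,cv2.COLOR_BGR2GRAY)
g0=cv2.cvtColor(cv2.imread("pics/scene0.png"),cv2.COLOR_BGR2GRAY)
print(g0[214:232,270:294])
for r in env.place_of("scene","socket")[:1]: print(np.array(r["location"])*[640,400])
for r in env.place_of("scene","nozzle")[:1]: print(np.array(r["location"])*[640,400], proj(0,[[.676,-.0105,.064]],c))
E
```

```text
175 271 276 273.5 pred 275.2 z 0.198
178 270 276 273.0 pred 275.5 z 0.188
181 269 277 273.0 pred 275.7 z 0.18
184 270 276 273.0 pred 276.0 z 0.17
187 271 277 274.0 pred 276.2 z 0.161
190 271 277 274.0 pred 276.5 z 0.152
193 272 277 274.5 pred 276.7 z 0.141
196 272 291 281.5 pred 277.0 z 0.132
199 272 293 282.5 pred 277.2 z 0.122
202 270 293 281.5 pred 277.5 z 0.112
205 270 289 279.5 pred 277.8 z 0.101
208 270 289 279.5 pred 278.0 z 0.091
211 271 282 276.5 pred 278.3 z 0.08
214 273 280 276.5 pred 278.5 z 0.07
217 276 278 277.0 pred 278.8 z 0.059
[[149 148 147 153 159 165 167 169 170 169 169 170 171 172 160 117  90  90
   90  88  89  89  87  88]
 [153 157 159 164 167 167 169 168 171 172 170 171 171 170 171 140 101  89
   90  89  90  91  89  91]
 [164 166 170 169 168 168 168 168 169 171 170 170 170 171 170 164 136 101
   89  90  90  88  92  89]
 [170 172 172 170 168 169 169 169 168 169 171 170 170 170 169 171 164 134
  103  91  87  89  90  91]
 [172 171 172 172 171 171 170 169 169 169 171 170 170 170 170 171 171 163
  135 102  90  92  91  90]
 [172 172 171 173 171 170 169 162 156 159 16
[... 635 characters left out ...]

  171 170 170 171 169 151]
 [122 122 130 149 166 170 170 167 167 165 167 168 168 169 169 167 170 171
  171 170 170 164 162 151]
 [121 122 122 130 154 167 170 170 170 171 172 170 170 170 169 168 168 169
  171 166 162 152 147 142]
 [120 123 121 123 139 162 170 169 169 169 170 172 170 169 169 167 167 163
  157 148 148 142 139 141]
 [117 123 123 123 126 149 165 168 169 170 169 172 171 170 169 164 154 148
  144 140 140 141 140 141]
 [106 121 121 123 124 130 148 166 169 169 169 169 171 165 155 148 143 141
  141 139 139 139 142 143]
 [ 94 108 121 122 123 123 129 153 167 169 169 164 157 150 143 140 141 141
  140 141 140 141 143 142]]
[277.824 219.72 ]
[393.984 202.88 ] [[278.64863882 215.50093313]]
```

```bash
cat >> h.py <<'E'
def wcam(pos,yaw):
    p=env.camera_params("wrist"); T=np.eye(4); T[:3,:3]=R.from_euler('xyz',[np.pi,0,yaw]).as_matrix(); T[:3,3]=pos
    W=np.linalg.inv(T@np.array(p["tool_from_camera"])); return np.array(p["camera_matrix"]),W[:3,:3],W[:3,3]
E
python3 - <<'E'
from h import *
c=wcam([.640,.0519,.248],-2.6016)
im=cv2.imread("pics/w4.png")
print("hole",px2w(0,250.1,170.9,.045,c),px2w(0,250,172,.045,c))
h=cv2.cvtColor(im,cv2.COLOR_BGR2HSV)
g=((h[...,0]>60)&(h[...,0]<95)&(h[...,1]>70)); g[:,:150]=0; g[:,430:]=0; g[225:]=0
v,u=np.where(g); P=np.array([px2w(0,a,b,.012,c)[:2] for a,b in zip(u,v)])
b=np.round(P[:,0]/.006).astype(int)
L=np.array([(k*.006,P[b==k][:,1].min(),P[b==k][:,1].max()) for k in np.unique(b)])
L=L[(L[:,0]>.545)&(L[:,0]<.705)&(abs(L[:,0]-.654)>.004)]
print(np.polyfit(L[:,0]-.675,L[:,1],1),np.polyfit(L[:,0]-.675,L[:,2],1))
s=env.sense(); print(s["t"],s["tool_pos"])
# w5 hole bits
print(proj(0,[[.675,-.008,.045]],wcam([.676,-.011,.151],-2.6016)))
# w1 nozzle
c1=wcam([.4695,-.309,.2685],np.pi)
print("noz",px2w(0,327,215,.146,c1),px2w(0,325,187,.059,c1))
E
```

```text
hole [ 0.6757332 -0.0074793  0.045    ] [ 0.67675729 -0.00705195  0.045     ]
[ 0.04985101 -0.06139278] [0.04614084 0.04598914]
7.7667 [ 0.6774906  -0.01080026  0.15302   ]
[[325.40708149 199.69060473]]
noz [ 0.48754108 -0.30438525  0.146     ] [ 0.48762104 -0.3048467   0.059     ]
```

Request:
arm_command --rows "0 -0.001 0.005 0 0;0 -0.001 0.005 0.005 0;0 -0.001 0.005 0.01 0;0 -0.001 0.005 0.01 0;0 -0.001 0.005 0.01 0"

```text
t: 8.18
tool_pos: [0.6738, -0.0058, 0.1392]
orientation: [3.14, -0.002, -2.601]
force: [-0.0, 1.1, -2.1]
gripper_width: 0.262
grasp_force: 49.9
```

```bash
python3 - <<'E'
from h import *
c=cam("scene"); im=snap("scene","s6")[:,:,::-1]; h=cv2.cvtColor(np.ascontiguousarray(im),cv2.COLOR_BGR2HSV); g=im.mean(2)
m=(h[...,0]>12)&(h[...,0]<30)&(h[...,1]>110)&(h[...,2]>60)
P=[]
for _ in range(6): P.append(env.sense()["tool_pos"])
print(np.mean(P,0))
for v in list(range(178,194,3))+list(range(208,226)):
    u=np.where(m[v,255:300])[0]+255
    if len(u): print(v,u.min(),u.max(),(u.min()+u.max())/2)
print(g[212:230,270:292].astype(int))
p=proj(0,[[.676,-.0075,z] for z in (.2,.15,.1,.045)],c); print(p)
snap("wrist","w6")
E
```

```text
[ 0.67402575 -0.00589998  0.1396225 ]
181 273 279 276.0
184 272 279 275.5
187 272 279 275.5
190 273 279 276.0
193 273 279 276.0
208 272 296 284.0
209 272 293 282.5
210 272 290 281.0
211 273 287 280.0
212 273 286 279.5
213 273 285 279.0
214 273 285 279.0
215 273 285 279.0
216 274 284 279.0
217 274 283 278.5
218 275 283 279.0
219 276 282 279.0
220 277 282 279.5
221 277 281 279.0
222 279 280 279.5
[[154 140 106  90 104 112 113 113 112 112 113 112 110 102  86  69  78  84
   87  86  84  84]
 [154 148 117  84  95 102 105 109 109 107 105 103 100  91  80  74  83  82
   88  85  85  85]
 [153 153 122  86  92  96  98 104 103 101  99  95  92  86  77  83  94  86
   87  87  87  85]
 [158 162 137 107  92  95  98 100 100  99  98  94  90  84  80  82  92  86
   86  87  87  87]
 [170 172 166 132  96  98 100 100  98  98  96  96  95  96  90 108 120 101
   86  86  88  88]
 [176 177 177 150 117 111 115 109  98 106 108 114 108 100 118 153 165 137
   99  85  86  87]
 [177 176 179 171 154 135 121 115 114 116 116 117 118 111 152 173 177 169
  138  99  86  85]
 [176 178 176 177 174 148 116 107 117 115 111 103 1
[... 389 characters left out ...]
6 176
  176 176 176 168]
 [125 149 170 176 177 172 145 131 142 153 161 163 151 148 164 175 177 176
  176 175 175 175]
 [125 129 154 172 175 177 170 155 158 157 163 168 164 166 172 175 178 177
  177 176 176 175]
 [125 125 134 156 171 177 177 172 173 172 172 175 174 175 174 173 176 176
  177 177 177 170]
 [125 125 125 134 160 173 176 176 177 177 178 177 175 174 173 174 173 177
  177 170 167 157]
 [122 126 126 126 142 168 175 177 176 176 177 178 177 175 175 173 173 169
  163 155 153 146]
 [117 128 125 127 130 154 170 176 175 175 176 178 177 176 175 169 158 153
  146 145 143 143]]
[[275.74586286 175.00960847]
 [277.10391673 191.22300767]
 [278.35799338 206.19505381]
 [279.63106    221.39381565]]
```

Request:
arm_command --rows "0 0 0 0.003 0;0 0 0 0.006 0;0 0 0 0.009 0;0 0 0 0.012 0;0 0 0 0.012 0"

```text
t: 8.7
tool_pos: [0.6739, -0.0061, 0.1273]
orientation: [3.141, -0.002, -2.602]
force: [0.1, -0.1, -3.1]
gripper_width: 0.259
grasp_force: 50.1
```

Request:
arm_command --rows "0 0 0 0.002 0;0 0 0 0.004 0;0 0 0 0.006 0;0 0 0 0.006 0"

```text
t: 9.03
tool_pos: [0.6742, -0.006, 0.1218]
orientation: [3.141, -0.001, -2.601]
force: [0.5, -0.2, -2.7]
gripper_width: 0.254
grasp_force: 50.0
```

Request:
arm_command --rows "0 0 0 0.002 0;0 0 0 0.004 0;0 0 0 0.006 0;0 0 0 0.008 0;0 0 0 0.008 0;0 0 0 0.008 0"

```text
t: 9.53
tool_pos: [0.6743, -0.0058, 0.1141]
orientation: [3.141, -0.0, -2.601]
force: [-1.3, -0.2, -2.2]
gripper_width: 0.259
grasp_force: 49.9
```

Request:
arm_command --rows "0 0 0 0.001 0;0 0 0 0.002 0;0 0 0 0.003 0;0 0 0 0.004 0;0 0 0 0.004 0;0 0 0 0.004 0"

```text
t: 10.03
tool_pos: [0.6749, -0.0059, 0.1112]
orientation: [-3.141, 0.001, -2.601]
force: [-0.8, -0.2, 0.5]
gripper_width: 0.26
grasp_force: 49.7
```

Request:
arm_command --rows "0 0 0 0.001 0;0 0 0 0.001 0;0.6 0 0 0.001 0;0.6 0 0 0.001 0;0.6 0 0 0.001 0;0.6 0 0 0.001 0;0.6 0 0 0.001 0;0.6 0 0 -0.002 0"

```text
t: 10.7
tool_pos: [0.6738, -0.0059, 0.1113]
orientation: [3.14, -0.002, -2.601]
force: [0.5, -1.2, 0.2]
gripper_width: 0.598
grasp_force: 0.0
```

```bash
python3 - <<'E'
from h import *
im=snap("wrist","w7"); a=snap("scene","s7"); s=env.sense(); print(s["tool_pos"],s["force"],s["gripper_width"],s["grasp_force"])
w=cv2.resize(im[60:360,200:440],None,fx=2,fy=2)
q=cv2.resize(a[150:250,250:360],None,fx=2.9,fy=2.9)
o=np.zeros((600,800,3),np.uint8); o[:600,:480]=w; o[:q.shape[0],480:480+q.shape[1]]=q
cv2.imwrite("pics/c7.png",o[:,:,::-1])
E
```

```text
[ 0.67469976 -0.00595661  0.11289172] [-0.25652533  0.79168367  0.53538862] 0.599266143469456 0.0
```

View pics/c7.png

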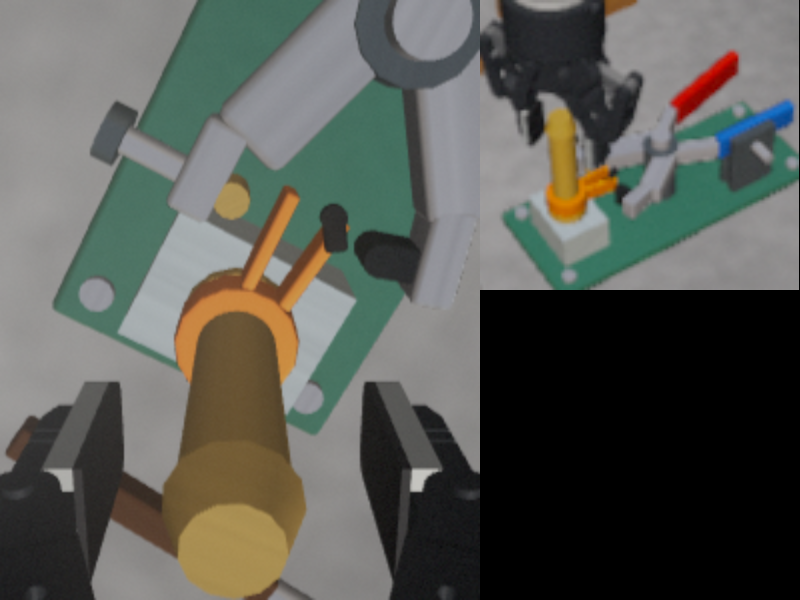

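The nozzle is seated with its flange on the block. The ears lie between the brass nose (230,200) and the black nose (385,255), and the clip is open. I'll rise clear and then go to the handle.

Request:
arm_command --rows "0.6 0 0 -0.03 0;0.6 0 0 -0.07 0;0.6 0 0 -0.1 0;0.6 0.02 0 -0.11 0.1;0.3 0.05 0 -0.11 0.22;0 0.08 0 -0.11 0.34;0 0.11 0 -0.11 0.46;0 0.14 0.001 -0.11 0.58;0 0.17 0.002 -0.11 0.7;0 0.19 0.003 -0.11 0.82;0 0.209 0.003 -0.11 0.94;0 0.209 0.003 -0.11 1.06"

```text
t: 11.8
tool_pos: [0.4912, -0.1123, 0.2233]
orientation: [-3.14, 0.0, 2.613]
force: [0.7, 0.3, -0.3]
gripper_width: -0.001
grasp_force: 0.0
```

Request:
arm_command --rows "0 0 0 0 0.12;0 0 0 0 0.24;0 0 0 0 0.36;0 0 0 0 0.48;0 0 0 0 0.6;0 0 0 0 0.65;0 0 0 0 0.65" --squeeze 60

```text
t: 12.38
tool_pos: [0.4938, -0.1109, 0.2228]
orientation: [3.141, 0.0, 1.971]
force: [0.2, 0.5, 0.4]
gripper_width: 0.001
grasp_force: 0.0
```

```bash
python3 - <<'E'
from h import *
s=env.sense(); print(s["tool_pos"],s["orientation"],s["gripper_width"],s["joint_positions"])
snap("wrist","w8"); c=wcam(s["tool_pos"],s["orientation"][2])
for n,z in(("handle",.061),("lever",.061),("socket",.045),("nozzle",.023)):
  for cc,nm in((c,"wrist"),(cam("top"),"top")):
   if nm=="top" and n=="handle": snap("top","t8")
   for r in env.place_of(nm,n)[:1]:
    u,v=r["location"][0]*640,r["location"][1]*400
    print(n,nm,round(r["score"],2),round(u),round(v),np.round(px2w(0,u,v,z,cc),4))
E
```

```text
[ 0.49378094 -0.11091595  0.22277323] [3.14109290e+00 4.71469214e-04 1.97104174e+00] 0.0008338572398826603 [-3.53536491e-01 -3.91116752e-03  2.94124183e-02  1.60343286e+00
 -1.71784753e-06  8.17014302e-01]
handle wrist 0.8 316 138 [ 0.4757 -0.0791  0.061 ]
handle top 0.7 332 234 [ 0.474  -0.0808  0.061 ]
lever wrist 0.66 463 111 [ 0.5793 -0.0122  0.061 ]
lever top 0.55 300 184 [ 0.5805 -0.0098  0.061 ]
socket top 0.9 298 143 [ 0.6752 -0.0023  0.045 ]
nozzle wrist 0.84 541 148 [ 0.678 -0.009  0.023]
nozzle top 0.92 300 148 [ 0.6691 -0.0062  0.023 ]
```

View pics/w8.png

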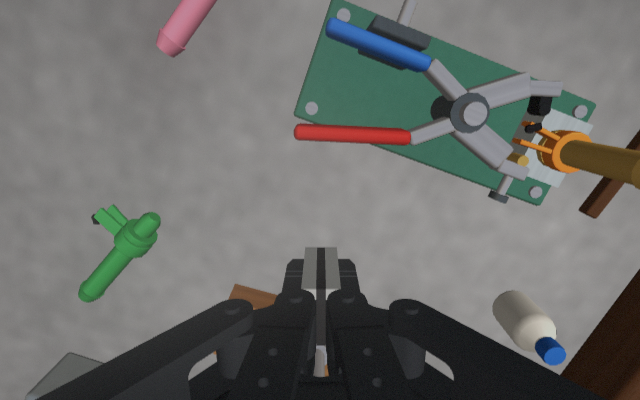

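Red handle (295–410, 133) lies straight ahead of the shut fingers and square to tool x, with the press point at about (316,138). Descending beside it, then approaching.

Request:
arm_command --rows "0 0 0 0.04 0;0 0 0 0.08 0;0 0 0 0.12 0;0 0 0 0.15 0;0 0 0 0.17 0;0 0 0 0.178 0;0 0 0 0.178 0;0 0.005 0 0.178 0;0 0.01 0 0.178 0;0 0.014 0 0.178 0;0 0.016 0 0.178 0;0 0.016 0 0.178 0"

```text
t: 13.88
tool_pos: [0.4882, -0.0958, 0.0459]
orientation: [3.14, 0.001, 1.973]
force: [1.0, -0.3, 0.5]
gripper_width: -0.002
grasp_force: 0.0
```

Request:
arm_command --rows "0 0.002 0 0 0;0 0.004 0 0 0;0 0.006 0 0 0;0 0.008 0 0 0;0 0.008 0 0 0"

```text
t: 14.3
tool_pos: [0.4844, -0.0889, 0.0445]
orientation: [-3.141, 0.001, 1.972]
force: [0.4, -0.5, -0.3]
gripper_width: -0.003
grasp_force: 0.3
```

Request:
arm_command --rows "0 0.001 0 0 0;0 0.002 0 0 0;0 0.003 0 0 0;0 0.004 0 0 0;0 0.005 0 0 0;0 0.006 0 0 0;0 0.007 0 0 0;0 0.008 0 0 0;0 0.008 0 0 0"

```text
t: 15.05
tool_pos: [0.4809, -0.0812, 0.0443]
orientation: [-3.141, -0.0, 1.972]
force: [-1.4, -3.9, 0.2]
gripper_width: -0.005
grasp_force: 1.3
```

Request:
arm_command --rows "0 0.001 0 0 0;0 0.002 0 0 0;0 0.003 0 0 0;0 0.004 0 0 0;0 0.005 0 0 0;0 0.006 0 0 0;0 0.007 0 0 0;0 0.008 0 0 0;0 0.009 0 0 0;0 0.01 0 0 0;0 0.01 0 0 0"

```text
t: 15.97
tool_pos: [0.4771, -0.072, 0.0443]
orientation: [-3.141, -0.0, 1.972]
force: [-2.0, -3.9, -1.1]
gripper_width: -0.002
grasp_force: 1.7
```

Request:
arm_command --rows "0 0.001 0 0 0;0 0.002 0 0 0;0 0.003 0 0 0;0 0.004 0 0 0;0 0.005 0 0 0;0 0.006 0 0 0;0 0.006 0 0 0"

```text
t: 16.55
tool_pos: [0.4748, -0.0664, 0.0444]
orientation: [-3.141, -0.0, 1.972]
force: [-2.7, -4.1, -1.4]
gripper_width: -0.002
grasp_force: 1.9
```

Request:
arm_command --rows "0 0.001 0 0 0;0 0.002 0 0 0;0 0.003 0 0 0;0 0.004 0 0 0;0 0.004 0 0 0"

```text
t: 16.97
tool_pos: [0.4734, -0.0631, 0.0444]
orientation: [-3.142, 0.001, 1.972]
force: [-1.9, -4.8, -1.9]
gripper_width: 0.003
grasp_force: 2.3
```

Request:
arm_command --rows "0 0.001 0 0 0;0 0.002 0 0 0;0 0.003 0 0 0;0 0.003 0 0 0"

```text
t: 17.3
tool_pos: [0.4729, -0.0616, 0.0445]
orientation: [-3.141, 0.004, 1.971]
force: [0.1, -8.5, -3.6]
gripper_width: -0.003
grasp_force: 3.9
```

Request:
arm_command --rows "0 0.0005 0 0 0;0 0.001 0 0 0;0 0.001 0 0 0"

```text
t: 17.55
tool_pos: [0.4727, -0.0611, 0.0445]
orientation: [-3.141, 0.004, 1.971]
force: [0.3, -8.7, -3.0]
gripper_width: 0.0
grasp_force: 4.2
```

Request:
arm_command --rows "0 0.0005 0 0 0;0 0.001 0 0 0;0 0.001 0 0 0"

```text
t: 17.8
tool_pos: [0.4725, -0.0605, 0.0445]
orientation: [-3.142, 0.005, 1.971]
force: [0.6, -9.5, -4.1]
gripper_width: 0.002
grasp_force: 4.6
```

Request:
arm_command --rows "0 0.0005 0 0 0;0 0.001 0 0 0;0 0.001 0 0 0"

```text
t: 18.05
tool_pos: [0.4722, -0.0598, 0.0446]
orientation: [3.142, 0.006, 1.97]
force: [0.4, -9.9, -5.4]
gripper_width: 0.001
grasp_force: 4.8
```

Request:
arm_command --rows "0 0.0005 0 0 0;0 0.001 0 0 0;0 0.001 0 0 0"

```text
t: 18.3
tool_pos: [0.472, -0.0591, 0.0446]
orientation: [3.141, 0.006, 1.97]
force: [0.9, -9.8, -5.2]
gripper_width: -0.002
grasp_force: 5.1
```

Request:
arm_command --rows "0 0.0005 0 0 0;0 0.001 0 0 0;0 0.001 0 0 0"

```text
t: 18.55
tool_pos: [0.4717, -0.0582, 0.0446]
orientation: [3.141, 0.006, 1.97]
force: [0.6, -11.4, -5.9]
gripper_width: -0.003
grasp_force: 5.1
```

Request:
arm_command --rows "0 0.0005 0 0 0;0 0.001 0 0 0;0 0.001 0 0 0"

```text
t: 18.8
tool_pos: [0.4711, -0.0562, 0.0445]
orientation: [3.141, 0.004, 1.971]
force: [0.2, -5.0, -3.6]
gripper_width: -0.0
grasp_force: 2.5
```

It clicked (11.4 → 5.0 N). Now on to about 15 N.

Request:
arm_command --rows "0 0.001 0 0 0;0 0.002 0 0 0;0 0.002 0 0 0"

```text
t: 19.05
tool_pos: [0.4701, -0.0531, 0.0446]
orientation: [3.14, 0.002, 1.972]
force: [1.0, -5.3, -3.9]
gripper_width: -0.001
grasp_force: 2.6
```

Request:
arm_command --rows "0 0.001 0 0 0;0 0.002 0 0 0;0 0.002 0 0 0"

```text
t: 19.3
tool_pos: [0.4698, -0.0522, 0.0447]
orientation: [3.14, 0.004, 1.971]
force: [3.1, -7.3, -4.7]
gripper_width: 0.001
grasp_force: 3.7
```

Request:
arm_command --rows "0 0.001 0 0 0;0 0.002 0 0 0;0 0.002 0 0 0"

```text
t: 19.55
tool_pos: [0.4696, -0.0513, 0.0448]
orientation: [3.14, 0.006, 1.971]
force: [4.1, -9.6, -6.5]
gripper_width: 0.003
grasp_force: 4.7
```

Request:
arm_command --rows "0 0.001 0 0 0;0 0.002 0 0 0;0 0.002 0 0 0"

```text
t: 19.8
tool_pos: [0.4693, -0.0505, 0.0448]
orientation: [3.14, 0.009, 1.97]
force: [4.5, -12.0, -7.6]
gripper_width: 0.003
grasp_force: 5.8
```

Request:
arm_command --rows "0 0.001 0 0 0;0 0.0015 0 0 0;0 0.0015 0 0 0;0 0.0015 0 0 0"

```text
t: 20.13
tool_pos: [0.4692, -0.0499, 0.0449]
orientation: [3.14, 0.011, 1.97]
force: [6.5, -13.5, -8.6]
gripper_width: 0.001
grasp_force: 6.6
```

Request:
arm_command --rows "0 0 0 0 0;0 0 0 0 0;0 0 0 0 0"

```text
t: 20.38
tool_pos: [0.4692, -0.0499, 0.0449]
orientation: [3.139, 0.01, 1.97]
force: [5.3, -13.8, -8.1]
gripper_width: 0.0
grasp_force: 6.6
```

Request:
arm_command --rows "0 -0.004 0 0 0;0 -0.008 0 0 0;0 -0.013 0 0 0;0 -0.018 0 0 0;0 -0.024 0 0 0;0 -0.03 0 0 0;0 -0.036 0 0 0;0 -0.042 0 0 0;0 -0.05 0 0 0;0 -0.06 0 0 0;0 -0.07 0 0 0;0 -0.075 0 0 0"

```text
t: 21.38
tool_pos: [0.4963, -0.1162, 0.0446]
orientation: [3.141, 0.0, 1.971]
force: [0.2, 0.0, 0.2]
gripper_width: 0.001
grasp_force: 0.0
```

Request:
arm_command --rows "0 0 0 -0.03 0;0 0 0 -0.07 0;0 0 0 -0.11 0;0 0 0 -0.15 0;0 0 0 -0.178 0;0 0 0 -0.178 0"

```text
t: 21.88
tool_pos: [0.499, -0.1164, 0.2308]
orientation: [3.131, 0.009, 1.972]
force: [0.1, -0.5, 0.1]
gripper_width: 0.0
grasp_force: 0.0
```

```bash
python3 - <<'E'
from h import *
s=env.sense(); print(s["t"],s["tool_pos"],s["force"])
im=snap("wrist","w9"); 
for r in env.place_of("wrist","handle")[:1]:
    c=wcam(s["tool_pos"],s["orientation"][2]); print(px2w(0,r["location"][0]*640,r["location"][1]*400,.061,c))
a=snap("scene","s9")
q=cv2.resize(a[150:250,250:360],None,fx=3.2,fy=3.2); w=im[:220,240:]
w=cv2.resize(w,None,fx=1.9,fy=1.9)
o=np.zeros((600,800,3),np.uint8); h=min(w.shape[0],600);o[:280]=cv2.resize(im[:224],(800,280)); o[280:600,:352]=q[:320]
cv2.imwrite("pics/c9.png",o[:,:,::-1])
E
```

```text
21.8833 [ 0.49903928 -0.1164255   0.23075695] [ 0.07667667 -0.53617901  0.08101113]
[ 0.47354046 -0.07904508  0.061     ]
```

View pics/c9.png

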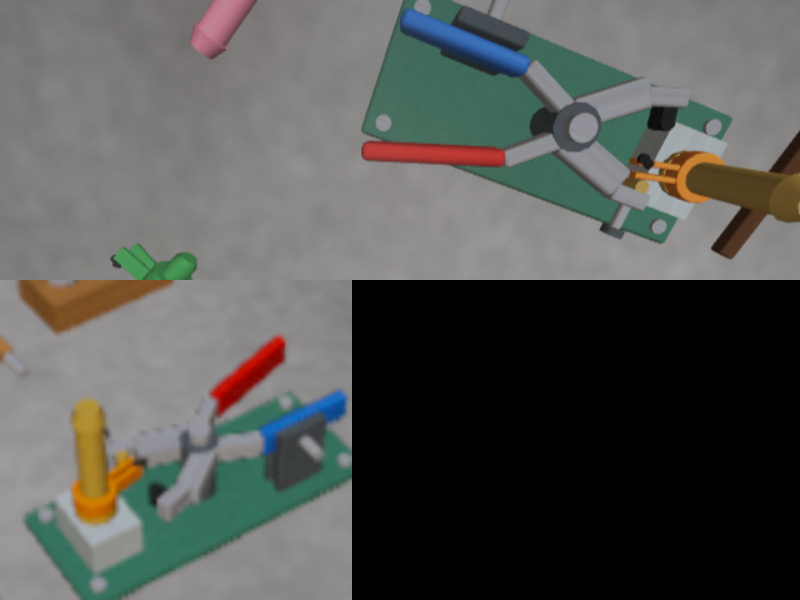

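The handle is back open (press point y -0.079, as at the start). The ears are shut, parallel and close at (650,168), and the nozzle is upright in the block. Handing in.

```bash
python3 -c "
from bench import env
print(env.job_done())"
```

```text
the job is handed in; nothing more can be done
None
```

The job is handed in. The brass nozzle stands home in the socket with its clip clicked shut and set at about 15 N on the handle. The red handle has sprung back open and the robot is clear. The hand-in returned no verdict.

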